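Fit a water filter cartridge and snap its cap on

ROBOT

A 6-joint arm with a two-finger parallel gripper is mounted at the origin on a cart in front of the work surface, level with it; the furniture and walls round the work are solid. World frame = base frame: x ahead of the robot, y to its left, z up, the work surface at z = 0. Lengths are in m, angles in rad, forces in N, time in s.
With the tool pointing down it reaches from about 0.25 to 0.85 m from the base axis. Payload 12.5 kg.
Tool frame: the origin (TCP) lies at the very end of the fingers, on their centre line; the grasp point (between the pads) lies 19 mm behind it; z points along the fingers, y is the line along which they close (so a half turn about z gives the same grasp; the last joint's range is limited). The gripper opens to 93 mm and grips with 3 to 60 N. Pads are 15 mm wide; open, the fingers measure 128 mm over their backs; the gripper's body (75 mm by 188 mm) begins 65 mm behind the grasp point.
Start: joints at [1.224, 0.351, 1.652, -0, 1.139, -0.085], TCP at [0.142, 0.531, 0.219] pointing down, gripper open.
Joint ranges: [-2.75, 2.75], [-0.79, 2.1], [0.01, 2.65], [-1.57, 4.71], [0.07, 3.14], [-2.87, 2.87]. Speed limits (rad/s): [2.22, 2.22, 2.79, 3.14, 3.14, 3.14].

INTERFACE

Orientations are given as [roll, pitch, yaw] about the fixed x, y, z axes, in that order (R = Rz(yaw) Ry(pitch) Rx(roll)).
In Python, from cell import env gives the robot as it stands.
- The arm moves only by the shell command python3 -m creep 'ROWS' [OPENING]. ROWS is JSON, a list that holds one entry, the list of rows, each a list of 6 numbers: the shift along the tool's x, y, z in units of 0.2 m (1.0 is 0.2 m), then the turn, a rotation vector about the tool's x, y, z in units of 5 degrees (1.0 is 5 degrees). A call has 1 to 10 rows; each row shifts and turns the commanded pose from where the row before left it, along the tool's axes as they then stand; what a row does not reach is not made up. A row lasts 1/10 s, in which the tool goes at most 50 mm and 8.59 degrees, less where a joint would pass 70% of its speed; a pose out of reach is approached as far as the arm can. A call with a number of a shift or a turn outside -1 to 1 is refused whole. A call with a gripper value outside its range is refused whole. OPENING is the closure, from 0 (fully open) to 1 (shut), set as the call begins (- or left out, the last holds). The fingers move at their own pace and stop on an object; the grip force is fixed at half the most. Time passes only in rows, so rows that do not move let the fingers close. It gives the time, the measured TCP pose, the force, the opening and the grip force at its end, in the units of the state.
- env.read_state(): the state, without advancing time (a new reading comes with each control period).
- env.camera(name): name is "side" or "top"; returns a dict with "img" (400x640x3 uint8, red, green, blue), "z_map" (400x640 float32, m along the optical axis (not along the pixel's ray), 0 where there is no reading), "camera_matrix" (3x3 intrinsics, pixels), "camera_from_world" (4x4, takes a point from world to camera coordinates). Camera axes: x right, y down, z forward; pixel columns grow to the right and rows downward; lengths in m; the calibration is good to about 2 mm. A picture is of the moment at which its call begins.
- env.job_done(): hands the job in; it is judged then, once.
The state is a dict: "clock": time; "joint_positions": joint angles; "qvel": joint speeds; "joint_efforts": joint torques, N m; "ee_pos": TCP position; "ee_rot": TCP orientation; "force": force on the tool from outside, world axes, zero at the start; "torque": the same for the moment, N m; "opening": opening from 0.0 (shut) to 1.0 (fully open); "grip_force": force on a finger pad.
Only numpy, scipy, OpenCV 4.12 (cv2) and the standard library are available. Lean on these libraries where they do the work, as an engineer would, in place of code of your own. Each camera call takes 0.05 s, during which the arm holds its last target. There are 200 camera calls.

TASK

Assemble the countertop water filter: lower the white cartridge over the stud until it sits flat in the pocket of the grey housing, put the green spacer ring over the stud so that it lies flat on the cartridge, then press the blue snap cap down onto the stud until it clicks past the spring catches and is fully home on the spacer. Do not let go at the end: finish while the gripper is still pressing the cap firmly down, with about 10 to 20 N. Leave the mug, the tomato and the salt shaker undisturbed.

Things in the scene. Friction and masses are not known exactly. Their poses are not given: they have to be found in the camera images.
- housing: Grey water filter housing fixed to the worktop; origin under its centre, z up. Round foot 100 mm across, 10 mm high; on it a pocket 57 mm wide inside, 68 mm outside, floor at z = 10 mm, rim at z = 20 mm, with a steel stud upright in its centre. A spout 12 mm thick points along its +x axis at 8 mm height, out to 84 mm from the centre.
- stud_tip (a point): Top of the steel stud, 95 mm above the housing's origin, on its axis. The stud is 23 mm thick up to 62 mm above that origin, tapers to 13.6 mm at 67 mm, and from 84 mm narrows to 7 mm at the tip. At 79.5 mm four sprung brass ball catches stand out of it to 23 mm across.
- cartridge: White pleated filter cartridge, a hollow cylinder 52 mm across (54 over the pleats), 45 mm high, hole 29 mm, 0.12 kg, standing upright; origin in the centre of its underside. Goes first: seated in the pocket its origin is 10 mm above the housing's and its top is at 55 mm.
- spacer: Green plastic spacer ring, 42 mm across, 16 mm high, hole 27 mm, 0.03 kg, lying flat; origin in the centre of its underside. Goes second, on the cartridge: seated, its origin is 55 mm above the housing's and its top is at 71 mm.
- cap: Blue snap cap, open side down, 34 mm high, 0.04 kg; origin in the centre of its underside. Ribbed grip 36 mm across, flange 41 mm across and 3.5 mm high at the bottom. Goes last: clicked home on the spacer, its origin is 71 mm above the housing's. Any turn about its axis will do. It may be pressed while gripped or by pushing on its top.
- cap_top (a point): Centre of the cap's flat closed top. The cap's inner lip (19.6 mm wide, 3.5 mm high, at the bottom) meets the catches with the cap about 12.5 mm above home; pushing with about 10 N (up to 18 N) drives them in, the force drops as they snap out above the lip, and the cap lands on the spacer.
- mug: Striped mug, 86 mm across, 90 mm high, to be left alone; origin under it.
- tomato: Tomato, 65 mm, to be left alone; origin under it.
- salt_shaker: Salt shaker, 44 mm across, 90 mm high, to be left alone; origin under it. Beyond it, at the right rear of the worktop, stands a fixed white microwave with a bread box on top, over 0.6 m high, its nearest corner about 0.65 m ahead and 0.35 m to the right of the robot's base: swing in before reaching out past it.
Not all that is in view belongs to the job. Several things look just like the spacer: the one meant starts nearest to the robot's base.

How it is judged:
By the outcome, as a careful person would: the job done as asked, in the order asked, and still so for the second after the job is handed in, while the arm keeps its last pose, push and grip.
It also fails if it takes over 64 s, if anything falls off the work surface, if the arm or the gripper's body presses on something with over 40 N, if the wrist force passes 120 N, or if a joint passes its speed limit or range.

## Working session

There is one attempt and no reset: what is moved stays moved. The work goes in short steps, Python scripts to look and compute and a shell command to move; the robot and the scene stay as the last step left them, time stands still between calls to the robot, and variables do not carry over. Pictures are saved under pics/ and viewed, at most 10 in all, crops included, and the job is handed in when it is done.

```bash
ls; mkdir -p pics; python3 - <<'E'
from cell import env
import cv2,numpy as np
s=env.read_state();print({k:np.round(v,3) for k,v in s.items()})
for n in("top","side"):
    c=env.camera(n);cv2.imwrite(f"pics/{n}0.png",c["img"][:,:,::-1]);np.savez(f"{n}0.npz",**c)
    print(c["camera_matrix"],c["camera_from_world"].round(3))
E
```

```text
pics
{'clock': np.float64(0.0), 'joint_positions': array([ 1.224,  0.351,  1.652, -0.   ,  1.139, -0.085]), 'qvel': array([ 0.001, -0.   ,  0.002, -0.001,  0.001, -0.001]), 'joint_efforts': array([ 1.0000e-03, -4.9733e+01, -2.8525e+01,  7.0000e-02,  2.6000e-02,
       -0.0000e+00]), 'ee_pos': array([0.142, 0.531, 0.218]), 'ee_rot': array([-3.14, -0.  ,  2.88]), 'force': array([-0.503, -0.087, -1.015]), 'torque': array([-0.048,  0.062, -0.027]), 'grip_force': np.float64(0.0), 'opening': np.float64(0.998)}
[[501.08575051   0.         314.80425919]
 [  0.         501.08575051 199.66427289]
 [  0.           0.           1.        ]] [[-0.029 -1.    -0.006  0.007]
 [-0.996  0.029 -0.081  0.584]
 [ 0.082  0.004 -0.997  1.549]
 [ 0.     0.     0.     1.   ]]
[[379.29078525   0.         323.01207177]
 [  0.         379.29078525 194.32334971]
 [  0.           0.           1.        ]] [[ 0.999 -0.046 -0.    -0.585]
 [-0.029 -0.62  -0.784  0.057]
 [ 0.036  0.783 -0.621  1.023]
 [ 0.     0.     0.     1.   ]]
```

View pics/top0.png

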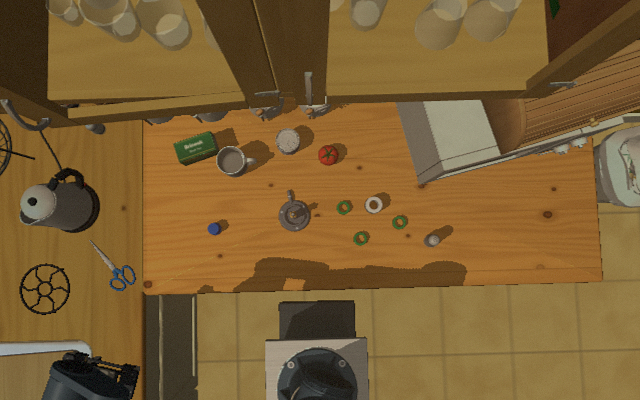

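View pics/side0.png

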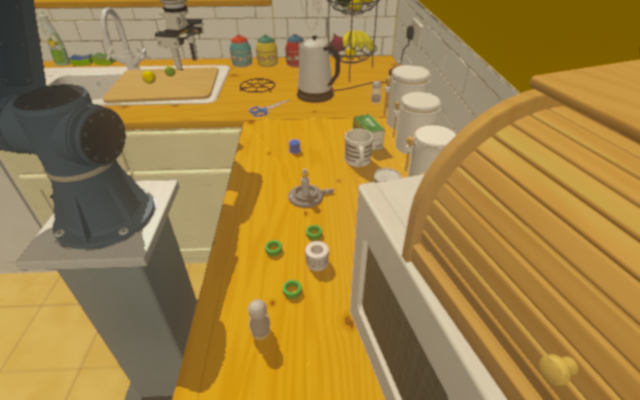

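The top view shows the housing at (294,215) with its spout pointing up, the cartridge at (374,204) and the cap at (214,229). There are three green rings, at (344,207), (361,238) and (400,222). The side view shows the same rings at (314,231), (273,248) and (292,289). The ring at (361,238) in the top view is lowest in the picture, so it is closest to the base and should be the spacer. I'll measure to confirm that.

```bash
cat > h.py <<'E'
from cell import env
import cv2,numpy as np
def plane(c,uv,z):
    K,T=c["camera_matrix"],c["camera_from_world"];R,t=T[:3,:3],T[:3,3]
    o=-R.T@t; d=(R.T@np.linalg.inv(K)@np.c_[uv,np.ones(len(uv))].T).T
    return (o+d*((z-o[2])/d[:,2])[:,None])[:,:2]
def proj(c,p):
    T=c["camera_from_world"];q=c["camera_matrix"]@(T[:3,:3]@np.asarray(p,float)+T[:3,3]);return q[:2]/q[2]
def cloud(c):
    K=c["camera_matrix"];T=c["camera_from_world"];z=c["z_map"].astype(float);v,u=np.mgrid[:z.shape[0],:z.shape[1]]
    P=np.stack([(u-K[0,2])/K[0,0]*z,(v-K[1,2])/K[1,1]*z,z],-1)
    return (P-T[:3,3])@T[:3,:3]
def go(x,y,z,yaw=None,frm=None):
    s=env.read_state();p=np.array(s["ee_pos"]);yw=s["ee_rot"][2]
    d=np.array([x,y,z])-p;c,n=np.cos(yw),np.sin(yw)
    print("units",np.round(np.array([c*d[0]+n*d[1],n*d[0]-c*d[1],-d[2]])/.2,4),
     "turn z(5deg)",None if yaw is None else round((yw-yaw)/np.radians(5),3),"pose",p.round(4),np.round(s["ee_rot"],4),"F",np.round(s["force"],1),"op",round(float(s["opening"]),3),"t",round(float(s["clock"]),2))
E
cat > m.py <<'E'
from h import *
import sys
for n in("top","side"):
    c=dict(np.load(n+"0.npz"));hsv=cv2.cvtColor(c["img"],cv2.COLOR_RGB2HSV);P=cloud(c);h,s,v=cv2.split(hsv)
    ws=(P[...,0]>.3)&(P[...,0]<.75)&(abs(P[...,1])<.5)&(P[...,2]>.004)&(P[...,2]<.12)
    for nm,m in(("green",(h>40)&(h<85)&(s>90)),("blue",(h>105)&(h<130)&(s>100)),("grey",(s<70)&ws)):
        m=cv2.morphologyEx((m&(ws if nm!="green" else (P[...,2]<.05)&(P[...,0]<.75)&(P[...,0]>.25))).astype(np.uint8),cv2.MORPH_CLOSE,np.ones((3,3)))
        k,L,st,ce=cv2.connectedComponentsWithStats(m)
        for i in range(1,k):
            if st[i,4]<25 or abs(P[L==i][:,1].mean())>.5: continue
            q=P[L==i];zt=np.percentile(q[:,2],97);t=q[q[:,2]>zt-.006]
            print(n,nm,"px",ce[i].round(1),"n",st[i,4],"bbox",st[i,:4],"ztop",zt.round(3),"topmid",((np.percentile(t,3,0)+np.percentile(t,97,0))/2).round(4)[:2],"size",np.ptp(t,axis=0).round(3)[:2])
E
python3 m.py
python3 - <<'E'
import cv2
a=cv2.imread('pics/top0.png')[180:260,200:450]
cv2.imwrite('pics/crop0.png',cv2.resize(a,None,fx=3.2,fy=3.2,interpolation=cv2.INTER_CUBIC))
E
```

```text
top green px [342.6 207.5] n 62 bbox [337 202  12  12] ztop 0.024 topmid [ 0.5557 -0.0961] size [0.035 0.035]
top green px [398.9 222. ] n 69 bbox [393 216  13  13] ztop 0.023 topmid [ 0.5061 -0.2701] size [0.038 0.037]
top green px [359.8 238.5] n 66 bbox [354 233  13  12] ztop 0.023 topmid [ 0.4583 -0.1467] size [0.035 0.037]
top blue px [213.  228.5] n 83 bbox [208 224  11  11] ztop 0.043 topmid [0.5022 0.3078] size [0.028 0.024]
top grey px [415.2 158.8] n 224 bbox [408 140  14  44] ztop 0.118 topmid [ 0.6535 -0.2509] size [0.29  0.312]
top grey px [234.7 160.4] n 341 bbox [216 146  39  31] ztop 0.095 topmid [0.7074 0.2414] size [0.084 0.085]
top grey px [286.7 149.1] n 91 bbox [278 146  19   8] ztop 0.063 topmid [0.7417 0.0681] size [0.016 0.05 ]
top grey px [456.6 172.2] n 138 bbox [435 166  41  14] ztop 0.088 topmid [ 0.6514 -0.441 ] size [0.031 0.111]
top grey px [292.6 215.5] n 582 bbox [279 191  30  40] ztop 0.086 topmid [0.501  0.0238] size [0.091 0.082]
top grey px [373.2 204.5] n 151 bbox [365 197  17  16] ztop 0.052 topmid [ 0.5616 -0.1894] size [0.047 0.05 ]
top grey p
[... 498 characters left out ...]
 topmid [0.7091 0.2397] size [0.082 0.089]
side grey px [294.4 146.8] n 89 bbox [290 140  10  13] ztop 0.036 topmid [0.5052 0.3045] size [0.03  0.037]
side grey px [377.4 177.4] n 63 bbox [375 171   7  13] ztop 0.059 topmid [0.7425 0.0697] size [0.015 0.056]
side grey px [302.8 192.7] n 218 bbox [290 178  31  27] ztop 0.065 topmid [0.5359 0.0485] size [0.011 0.01 ]
side grey px [316.7 250.3] n 266 bbox [306 242  22  18] ztop 0.047 topmid [ 0.5621 -0.1947] size [0.048 0.625]
side grey px [255.9 306.3] n 129 bbox [250 301  14  12] ztop 0.091 topmid [ 0.4465 -0.3691] size [0.023 0.022]
side grey px [372.6 339.5] n 383 bbox [358 304  32  70] ztop 0.085 topmid [ 0.6492 -0.438 ] size [0.118 0.418]
```

View pics/crop0.png

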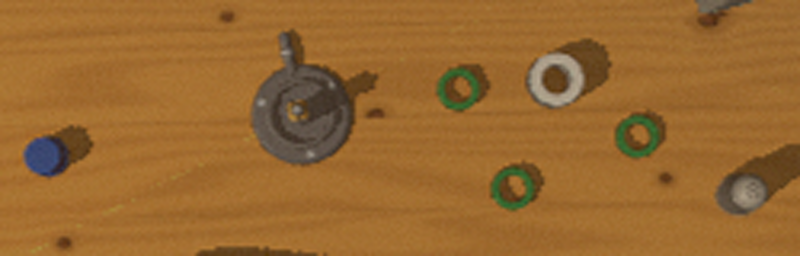

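The crop confirms the candidates: rings at (342.6,207.5), (398.9,222) and (359.8,238.5), lying 0.565, 0.575 and 0.48 m from the base. The last one, at (0.458,-0.149), is nearest, so it is the spacer. Next I turn the tool so it closes along x and go to the cartridge.

```bash
python3 -m creep '[[[0,0,0,0,0,1],[0,0,0,0,0,1],[0,0,0,0,0,1],[0,0,0,0,0,1],[0,0,0,0,0,1],[0,0,0,0,0,1],[0,0,0,0,0,1],[0,0,0,0,0,1],[0,0,0,0,0,1],[0,0,0,0,0,1]]]' 0
python3 -m creep '[[[0,0,0,0,0,1],[0,0,0,0,0,1],[0,0,0,0,0,1],[0,0,0,0,0,1],[0,0,0,0,0,1],[0,0,0,0,0,0]]]'
python3 -c "
from h import *
go(.562,-.192,.15,np.pi/2)"
```

```text
clock: 1.1
ee_pos: [0.1422, 0.5311, 0.2183]
ee_rot: [-3.141, 0.001, 2.004]
force: [0.6, 0.0, 0.5]
opening: 1.0
grip_force: 0.0
clock: 1.7
ee_pos: [0.1423, 0.5311, 0.2183]
ee_rot: [-3.141, 0.001, 1.57]
force: [0.5, -0.3, -0.1]
opening: 0.999
grip_force: 0.0
units [-3.6127  2.1033  0.3417] turn z(5deg) -0.015 pose [0.1423 0.5311 0.2183] [-3.1414e+00  6.0000e-04  1.5695e+00] F [ 0.5 -0.3 -0.1] op 0.999 t 1.7
```

```bash
for i in 1 2; do python3 -m creep '[[[-0.18,0.105,0.017,0,0,0],[-0.18,0.105,0.017,0,0,0],[-0.18,0.105,0.017,0,0,0],[-0.18,0.105,0.017,0,0,0],[-0.18,0.105,0.017,0,0,0],[-0.18,0.105,0.017,0,0,0],[-0.18,0.105,0.017,0,0,0],[-0.18,0.105,0.017,0,0,0],[-0.18,0.105,0.017,0,0,0],[-0.18,0.105,0.017,0,0,0]]]' >/dev/null; done
python3 -m creep '[[[0,0,0,0,0,0],[0,0,0,0,0,0]]]'
python3 - <<'E'
from h import *
go(.562,-.192,.10,np.pi/2)
for n in("top","side"):
    c=env.camera(n);np.savez(n+"1.npz",**c)
    u,v=map(int,proj(c,[.562,-.192,.08]));print(n,u,v)
    a=c["img"][max(0,v-60):v+60,max(0,u-60):u+60,::-1];cv2.imwrite(f"pics/{n}1.png",cv2.resize(a,(400,400),interpolation=cv2.INTER_CUBIC))
a=np.hstack([cv2.imread("pics/top1.png"),cv2.imread("pics/side1.png")]);cv2.imwrite("pics/both1.png",a)
E
```

```text
clock: 3.9
ee_pos: [0.562, -0.1891, 0.15]
ee_rot: [-3.14, -0.001, 1.572]
force: [0.3, 0.6, -0.6]
opening: 0.999
grip_force: 0.0
units [-0.0146 -0.      0.2498] turn z(5deg) 0.01 pose [ 0.562  -0.1891  0.15  ] [-3.1405e+00 -6.0000e-04  1.5717e+00] F [ 0.3  0.6 -0.6] op 0.999 t 3.9
top 375 203
side 316 238
```

View pics/both1.png

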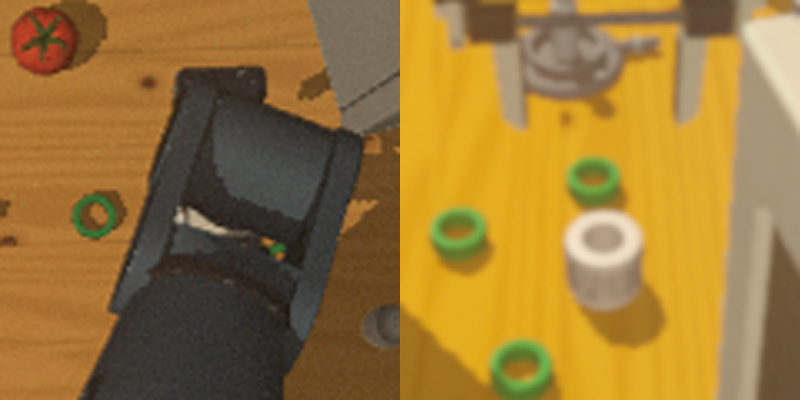

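In the side crop the open fingertips are at about (291,216) and (342,214) in full-picture pixels, straddling the cartridge at (317,250). The arm hides the cartridge from the top camera. I compare the tips with the projected TCP and work out where the stud is.

```bash
python3 - <<'E'
from h import *
c=dict(np.load("side1.npz"));print("tips proj",proj(c,[.562-.0465,-.189,.15]).round(1),proj(c,[.562+.0465,-.189,.15]).round(1))
for n in("top","side"):
    c=dict(np.load(n+"0.npz"));hsv=cv2.cvtColor(c["img"],cv2.COLOR_RGB2HSV);s=hsv[...,1];h=hsv[...,0]
    # cartridge top ring: bright, unsaturated
    for nm,z,ctr in(("cart",.045,(.562,-.192)),("housingfoot",.010,(.501,.030))):
        u,v=proj(c,[*ctr,z]);m=((s<95)&(hsv[...,2]>(120 if nm=="cart" and n=="top" else 40))).astype(np.uint8)
        w=np.zeros_like(m);cv2.circle(w,(int(u),int(v)),24,1,-1)
        k,L,st,ce=cv2.connectedComponentsWithStats(m&w);i=1+np.argmax(st[1:,4])
        vv,uu=np.nonzero(L==i);xy=plane(c,np.c_[uu,vv],z)
        print(n,nm,"bbox",st[i],"mid",((xy.min(0)+xy.max(0))/2).round(4),"mean",xy.mean(0).round(4),"size",np.ptp(xy,axis=0).round(3))
    u,v=map(int,proj(c,[.501,.03,.06]).round());a=c["img"][v-25:v+25,u-25:u+25,::-1];print(n,"crop origin",u-25,v-25)
    cv2.imwrite(f"pics/h{n}.png",cv2.resize(a,(400,400),interpolation=cv2.INTER_CUBIC))
    for z in(0,.095): print(" proj stud",z,proj(c,[.501,.03,z]).round(1))
cv2.imwrite("pics/house.png",np.hstack([cv2.imread("pics/htop.png"),cv2.imread("pics/hside.png")]))
E
```

```text
tips proj [293.9 214.2] [337.9 212.8]
top cart bbox [365 197  18  16 155] mid [ 0.5617 -0.1909] mean [ 0.562  -0.1908] size [0.047 0.053]
top housingfoot bbox [280 203  29  28 524] mid [0.5333 0.0573] mean [0.5304 0.0549] size [0.085 0.089]
top crop origin 277 201
 proj stud 0 [303.  226.6]
 proj stud 0.095 [302.1 225.7]
side cart bbox [306 241  22  29 533] mid [ 0.5621 -0.2086] mean [ 0.5618 -0.2091] size [0.048 0.085]
side housingfoot bbox [289 179  28  28 408] mid [0.5295 0.0661] mean [0.5291 0.056 ] size [0.076 0.126]
side crop origin 266 161
 proj stud 0 [292.3 202.9]
 proj stud 0.095 [290.5 175.3]
```

View pics/house.png

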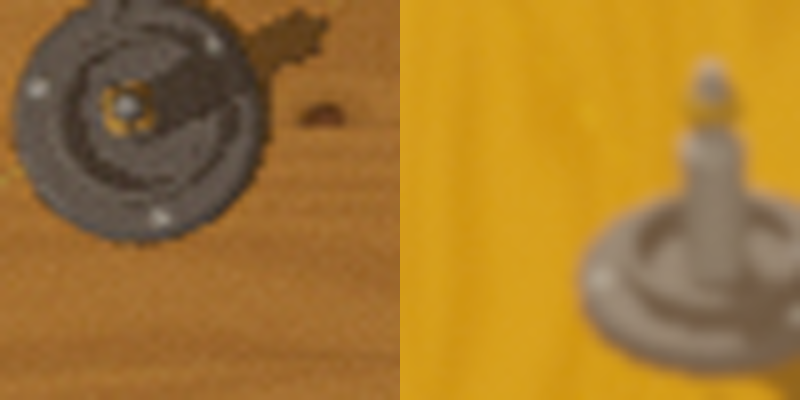

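The house crop shows the stud tip at (292.4,213.6) in the top view and (304.6,168.3) in the side view. The foot circle is centred at (294.2,214.9) in the top view.

```bash
python3 - <<'E'
from h import *
t=dict(np.load("top0.npz"));s=dict(np.load("side0.npz"))
print("tip top",plane(t,[[292.4,213.6]],.095),"foot top",plane(t,[[294.2,214.9]],.008),"tip side",plane(s,[[304.6,168.3]],.095))
P=cloud(s)
# side cartridge top ring / cap top: known-height planes from hole/edge
for nm,c,px,z in(("ring","t",[359.8,238.5],.016),("ring","s",[273.1,247.],.010),("cap","t",[213,228.5],.034),("cart","t",[373.2,204.5],.045)):
    print(nm,c,plane(t if c=="t" else s,[px],z))
E
```

```text
tip top [[0.53809117 0.0579455 ]] foot top [[0.53861093 0.05667905]] tip side [[0.53852952 0.06118611]]
ring t [[ 0.45819423 -0.14723637]]
ring s [[ 0.45802443 -0.14720585]]
cap t [[0.50237696 0.30884921]]
cart t [[ 0.56165823 -0.19001451]]
```

```bash
python3 -m creep '[[[-0.008,0,0.06,0,0,0],[0,0,0.08,0,0,0],[0,0,0.1,0,0,0],[0,0,0.1,0,0,0],[0,0,0.1,0,0,0],[0,0,0.1,0,0,0],[0,0,0.08,0,0,0],[0,0,0.04,0,0,0],[0,0,0,0,0,0],[0,0,0,0,0,0]]]'
python3 -m creep '[[[0,0,0,0,0,0],[0,0,0,0,0,0],[0,0,0,0,0,0],[0,0,0,0,0,0],[0,0,0,0,0,0],[0,0,0,0,0,0],[0,0,0,0,0,0],[0,0,0,0,0,0]]]' 1
python3 - <<'E'
from h import *
c=env.camera("side");u,v=map(int,proj(c,[.562,-.192,.03]))
a=c["img"][v-40:v+40,u-40:u+40,::-1];cv2.imwrite("pics/g1.png",cv2.resize(a,(400,400),interpolation=cv2.INTER_CUBIC));print(u,v)
E
```

```text
clock: 5.0
ee_pos: [0.5626, -0.1904, 0.0191]
ee_rot: [3.141, 0.0, 1.571]
force: [-0.0, -0.3, -0.8]
opening: 0.999
grip_force: 0.0
clock: 5.8
ee_pos: [0.5623, -0.1904, 0.0187]
ee_rot: [-3.142, 0.0, 1.571]
force: [0.2, -0.2, 1.3]
opening: 0.548
grip_force: 30.0
316 253
```

View pics/g1.png

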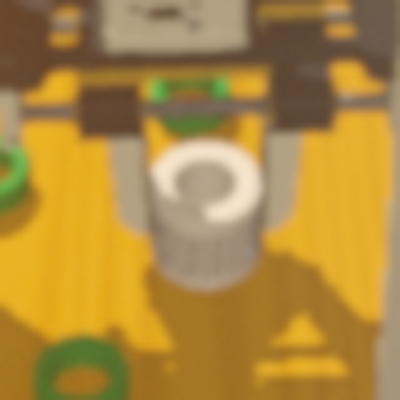

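The side crop shows the cartridge at full-picture pixel (317,250) held squarely between both fingers. I lift it and carry it over the stud.

```bash
python3 -m creep '[[[0,0,-0.04,0,0,0],[0,0,-0.08,0,0,0],[0,0,-0.1,0,0,0],[0,0,-0.12,0,0,0],[0,0,-0.12,0,0,0],[0,0,-0.1,0,0,0],[0,0,-0.06,0,0,0],[0,0,-0.04,0,0,0],[0,0,0,0,0,0]]]' >/dev/null
python3 -m creep '[[[0.06,-0.006,0,0,0,0],[0.1,-0.01,0,0,0,0],[0.16,-0.016,0,0,0,0],[0.16,-0.016,0,0,0,0],[0.16,-0.016,0,0,0,0],[0.16,-0.016,0,0,0,0],[0.16,-0.016,0,0,0,0],[0.14,-0.013,0,0,0,0],[0.1,-0.01,0,0,0,0],[0.04,-0.004,0,0,0,0]]]' >/dev/null
python3 -m creep '[[[0,0,0,0,0,0],[0,0,0,0,0,0],[0,0,0,0,0,0]]]'
python3 - <<'E'
from h import *
go(.538,.0577,.1)
c=env.camera("side");np.savez("side2.npz",**c);u,v=map(int,proj(c,[.538,.058,.10]))
a=c["img"][v-40:v+40,u-40:u+40,::-1];cv2.imwrite("pics/p1.png",cv2.resize(a,(560,560),interpolation=cv2.INTER_CUBIC));print(u-40,v-40)
print("pred cart top ctr side",proj(c,[.538,.0577,.15+.026]))
E
```

```text
clock: 8.05
ee_pos: [0.5377, 0.0568, 0.1505]
ee_rot: [-3.141, 0.0, 1.57]
force: [0.8, 0.1, -0.7]
opening: 0.548
grip_force: 30.0
units [0.0044 0.0013 0.2523] turn z(5deg) None pose [0.5377 0.0568 0.1505] [-3.1413e+00  1.0000e-04  1.5698e+00] F [ 0.8  0.1 -0.7] op 0.548 t 8.05
264 127
pred cart top ctr side [303.44677721 143.10155154]
```

View pics/p1.png

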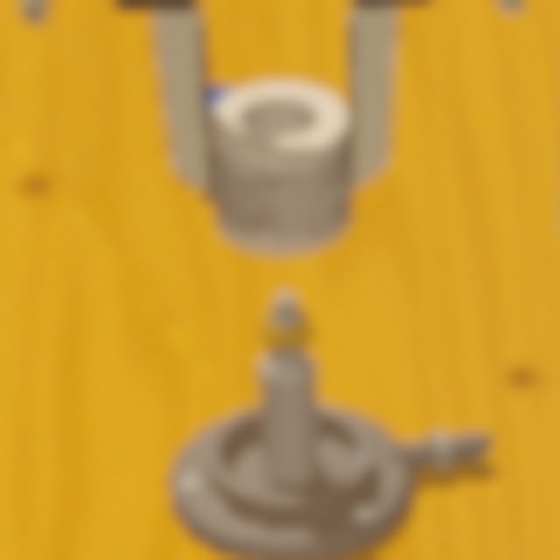

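The crop shows the held cartridge's top at (304,143), with the stud tip below it at (304.7,168), in line. I lower it over the stud to just above the pocket rim.

```bash
python3 -m creep '[[[0.009,0.001,0.02,0,0,0],[0,0,0.05,0,0,0],[0,0,0.07,0,0,0],[0,0,0.07,0,0,0],[0,0,0.07,0,0,0],[0,0,0.07,0,0,0],[0,0,0.07,0,0,0],[0,0,0.07,0,0,0],[0,0,0.05,0,0,0],[0,0,0,0,0,0]]]'
python3 - <<'E'
from h import *
go(.538,.0585,.0287)
c=env.camera("side");np.savez("side3.npz",**c);u,v=map(int,proj(c,[.538,.058,.05]))
a=c["img"][v-30:v+30,u-40:u+40,::-1];cv2.imwrite("pics/p2.png",cv2.resize(a,(800,600),interpolation=cv2.INTER_CUBIC));print(u-40,v-30)
E
```

```text
clock: 9.1
ee_pos: [0.5372, 0.0594, 0.0412]
ee_rot: [-3.139, 0.0, 1.571]
force: [0.3, -0.5, -0.8]
opening: 0.548
grip_force: 30.0
units [-0.0046  0.0041  0.0623] turn z(5deg) None pose [0.5372 0.0594 0.0412] [-3.1394e+00  1.0000e-04  1.5708e+00] F [ 0.3 -0.5 -0.8] op 0.548 t 9.1
264 152
```

View pics/p2.png

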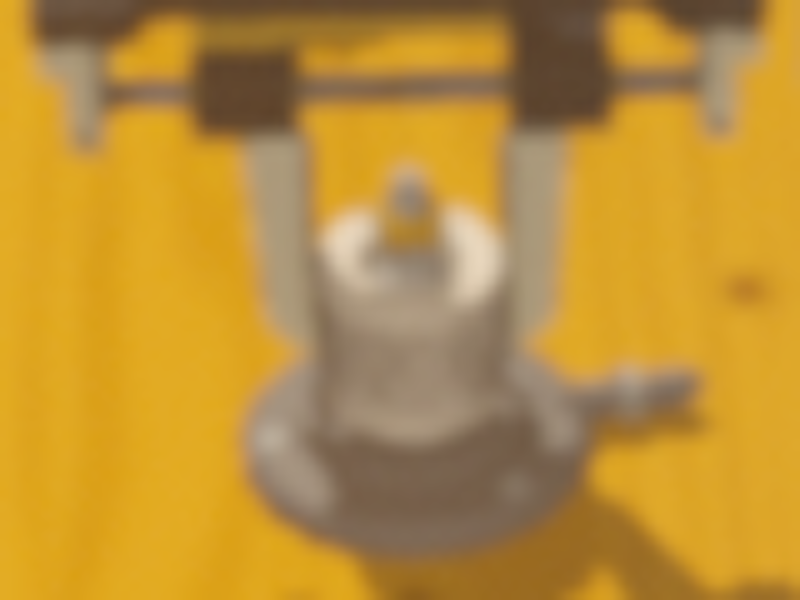

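The crop shows the stud tip at (304.7,169) centred in the cartridge hole, with the fingers above the rim. I lower it gently into the pocket.

```bash
python3 -m creep '[[[-0.003,0.003,0.01,0,0,0],[0,0,0.01,0,0,0],[0,0,0.01,0,0,0],[0,0,0,0,0,0]]]'
python3 -m creep '[[[0,0,0.01,0,0,0],[0,0,0.01,0,0,0],[0,0,0.01,0,0,0],[0,0,0,0,0,0]]]'
```

```text
clock: 9.55
ee_pos: [0.5385, 0.0589, 0.0366]
ee_rot: [-3.142, -0.0, 1.571]
force: [-0.1, 0.2, -1.3]
opening: 0.549
grip_force: 30.0
clock: 9.95
ee_pos: [0.5383, 0.0588, 0.0303]
ee_rot: [-3.141, 0.0, 1.571]
force: [-0.4, -0.4, -1.1]
opening: 0.551
grip_force: 30.0
```

```bash
python3 -m creep '[[[0,0,0.006,0,0,0],[0,0,0.006,0,0,0],[0,0,0,0,0,0]]]'
```

```text
clock: 10.25
ee_pos: [0.5386, 0.0588, 0.0286]
ee_rot: [3.141, 0.0, 1.571]
force: [-1.9, -0.1, 5.1]
opening: 0.548
grip_force: 30.1
```

```bash
python3 -m creep '[[[0,0,0,0,0,0],[0,0,0,0,0,0],[0,0,0,0,0,0],[0,0,0,0,0,0],[0,0,0,0,0,0],[0,0,-0.04,0,0,0],[0,0,-0.08,0,0,0],[0,0,-0.12,0,0,0],[0,0,-0.14,0,0,0],[0,0,-0.14,0,0,0]]]' 0
python3 -m creep '[[[0,0,-0.08,0,0,0],[-0.1,-0.04,0,0,0,0],[-0.14,-0.05,0,0,0,0],[-0.16,-0.063,0,0,0,0],[-0.16,-0.063,0,0,0,0],[-0.16,-0.063,0,0,0,0],[-0.16,-0.063,0,0,0,0],[-0.1,-0.04,0,0,0,0],[-0.05,-0.02,0,0,0,0],[0,0,0,0,0,0]]]' >/dev/null
python3 -m creep '[[[0,0,0,0,0,0],[0,0,0,0,0,0]]]'
python3 - <<'E'
from h import *
go(.4582,-.1475,.003,np.pi/2)
c=env.camera("top");s=env.camera("side");u,v=map(int,proj(c,[.538,.058,.05]));a=cv2.resize(c["img"][v-25:v+25,u-25:u+25,::-1],(400,400),interpolation=cv2.INTER_CUBIC)
u,v=map(int,proj(s,[.538,.058,.05]));b=cv2.resize(s["img"][v-25:v+25,u-25:u+25,::-1],(400,400),interpolation=cv2.INTER_CUBIC)
cv2.imwrite("pics/q1.png",np.hstack([a,b]))
hsv=cv2.cvtColor(s["img"],cv2.COLOR_RGB2HSV);m=((hsv[...,0]>40)&(hsv[...,0]<85)&(hsv[...,1]>90)).astype(np.uint8)
k,L,st,ce=cv2.connectedComponentsWithStats(m)
for i in range(1,k):
    if st[i,4]>25: print(ce[i].round(1),plane(s,[ce[i]],.01).round(4))
E
```

```text
clock: 11.25
ee_pos: [0.5384, 0.0588, 0.1338]
ee_rot: [3.142, -0.0, 1.571]
force: [-0.2, -0.2, 0.5]
opening: 0.998
grip_force: 0.0
clock: 12.45
ee_pos: [0.4585, -0.1463, 0.1483]
ee_rot: [3.142, -0.0, 1.572]
force: [0.6, 1.2, -0.9]
opening: 0.996
grip_force: 0.0
units [-0.0059 -0.0014  0.7264] turn z(5deg) 0.012 pose [ 0.4585 -0.1463  0.1483] [ 3.1415e+00 -1.0000e-04  1.5719e+00] F [ 0.6  1.2 -0.9] op 0.996 t 12.45
[369.3 123.1] [[0.7803 0.4714]]
[313.6 231.4] [[ 0.5573 -0.0975]]
[273.2 247. ] [[ 0.4582 -0.1471]]
[292.2 288.4] [[ 0.5064 -0.2724]]
```

View pics/q1.png

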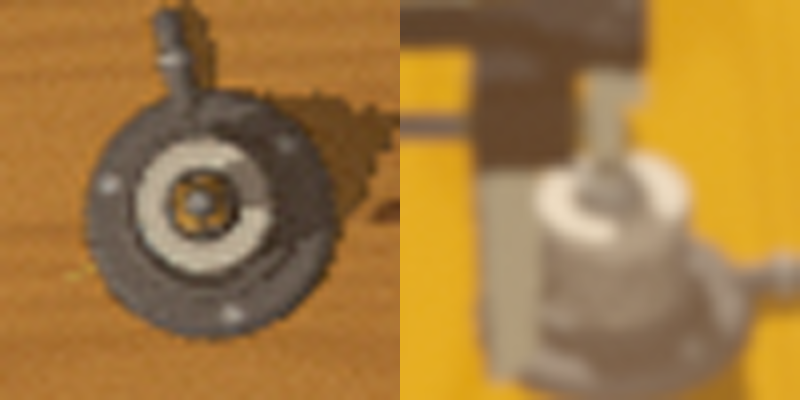

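The top crop shows the cartridge seated concentrically round the stud, both at about (294,213). I descend on the spacer, which is still at side pixel (273,247), and grip it.

```bash
python3 -m creep '[[[-0.005,-0.001,0.06,0,0,0],[0,0,0.1,0,0,0],[0,0,0.12,0,0,0],[0,0,0.12,0,0,0],[0,0,0.12,0,0,0],[0,0,0.1,0,0,0],[0,0,0.06,0,0,0],[0,0,0.03,0,0,0],[0,0,0.01,0,0,0],[0,0,0,0,0,0]]]'
python3 -m creep '[[[0,0,0,0,0,0],[0,0,0,0,0,0],[0,0,0,0,0,0],[0,0,0,0,0,0],[0,0,0,0,0,0],[0,0,0,0,0,0],[0,0,0,0,0,0],[0,0,0,0,0,0],[0,0,0,0,0,0]]]' 1
```

```text
clock: 13.55
ee_pos: [0.4582, -0.1482, 0.0045]
ee_rot: [3.141, 0.0, 1.571]
force: [-0.7, -0.1, -0.7]
opening: 0.997
grip_force: 0.0
clock: 14.45
ee_pos: [0.4579, -0.1481, 0.0042]
ee_rot: [-3.142, 0.0, 1.571]
force: [0.4, -0.3, 1.0]
opening: 0.449
grip_force: 30.0
```

```bash
python3 -m creep '[[[0,0,-0.04,0,0,0],[0,0,-0.08,0,0,0],[0,0,-0.1,0,0,0],[0,0,-0.12,0,0,0],[0,0,-0.12,0,0,0],[0,0,-0.1,0,0,0],[0,0,-0.05,0,0,0],[0,0,-0.02,0,0,0],[0,0,0,0,0,0]]]' >/dev/null
python3 -m creep '[[[0.06,0.024,0,0,0,0],[0.1,0.04,0,0,0,0],[0.14,0.055,0,0,0,0],[0.14,0.055,0,0,0,0],[0.14,0.055,0,0,0,0],[0.14,0.055,0,0,0,0],[0.14,0.055,0,0,0,0],[0.1,0.04,0,0,0,0],[0.05,0.018,0,0,0,0],[0.02,0.005,0,0,0,0]]]' >/dev/null
python3 -m creep '[[[0,0,0,0,0,0],[0,0,0,0,0,0],[0,0,0,0,0,0]]]'
python3 - <<'E'
from h import *
go(.5384,.0583,.0592,np.pi/2)
s=env.camera("side");u,v=map(int,proj(s,[.538,.058,.10]));a=s["img"][v-30:v+30,u-40:u+40,::-1];cv2.imwrite("pics/r1.png",cv2.resize(a,(800,600),interpolation=cv2.INTER_CUBIC));print(u-40,v-30)
p=np.array(env.read_state()["ee_pos"]);print("pred ring top ctr",proj(s,p+[0,0,.012]))
hsv=cv2.cvtColor(s["img"],cv2.COLOR_RGB2HSV);m=((hsv[...,0]>40)&(hsv[...,0]<85)&(hsv[...,1]>90)).astype(np.uint8)
k,L,st,ce=cv2.connectedComponentsWithStats(m)
for i in range(1,k):
    if st[i,4]>25: print(ce[i].round(1),st[i])
E
```

```text
clock: 16.65
ee_pos: [0.5381, 0.0571, 0.1302]
ee_rot: [-3.141, 0.0, 1.57]
force: [0.2, 0.3, 0.9]
opening: 0.444
grip_force: 30.0
units [0.0058 0.0014 0.3551] turn z(5deg) -0.011 pose [0.5381 0.0571 0.1302] [-3.1414e+00  1.0000e-04  1.5698e+00] F [0.2 0.3 0.9] op 0.444 t 16.65
264 137
pred ring top ctr [303.92749636 154.31976571]
[369.  123.1] [357 115  25  16 164]
[304.5 155.4] [297 152  15   9  65]
[293.5 288.8] [285 281  16  17 114]
```

View pics/r1.png

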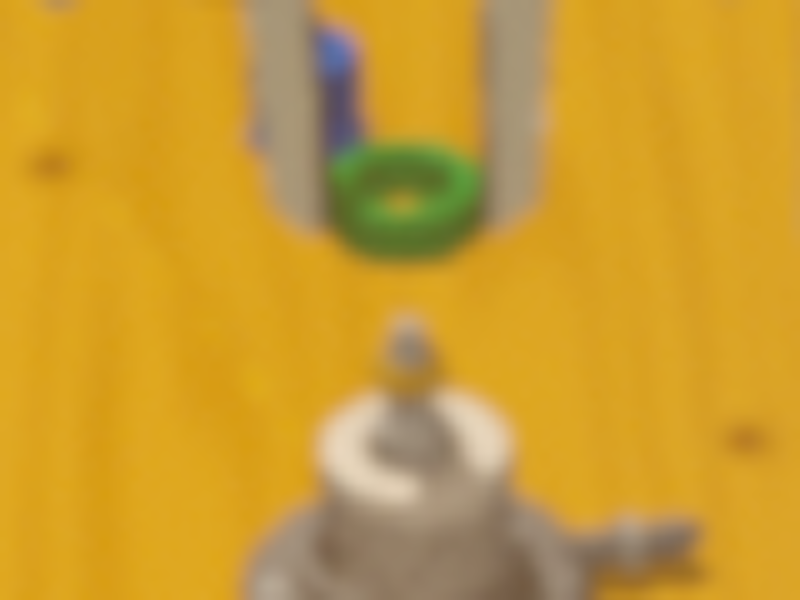

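The spacer is at side pixel (304.5,155), in line above the stud tip at (304.7,169), and is level in the grip. I lower it.

```bash
python3 -m creep '[[[0.006,0.001,0.03,0,0,0],[0,0,0.05,0,0,0],[0,0,0.06,0,0,0],[0,0,0.06,0,0,0],[0,0,0.05,0,0,0],[0,0,0.04,0,0,0],[0,0,0.015,0,0,0],[0,0,0,0,0,0]]]'
python3 -m creep '[[[0,0,0.01,0,0,0],[0,0,0.01,0,0,0],[0,0,0.01,0,0,0],[0,0,0,0,0,0]]]'
```

```text
clock: 17.5
ee_pos: [0.5384, 0.059, 0.0688]
ee_rot: [-3.141, 0.0, 1.571]
force: [0.4, -1.1, -0.1]
opening: 0.447
grip_force: 30.0
clock: 17.9
ee_pos: [0.5384, 0.059, 0.0631]
ee_rot: [-3.141, 0.0, 1.571]
force: [0.3, 0.7, -0.2]
opening: 0.445
grip_force: 30.0
```

Past the thick part of the stud with no force, so I go down to contact.

```bash
python3 -m creep '[[[0,0,0.01,0,0,0],[0,0,0.008,0,0,0],[0,0,0.002,0,0,0],[0,0,0,0,0,0]]]'
```

```text
clock: 18.3
ee_pos: [0.5385, 0.0591, 0.0593]
ee_rot: [-3.142, 0.0, 1.571]
force: [-0.2, 0.7, 0.4]
opening: 0.444
grip_force: 30.0
```

```bash
python3 -m creep '[[[0,0,0.004,0,0,0],[0,0,0,0,0,0],[0,0,0,0,0,0]]]'
```

```text
clock: 18.6
ee_pos: [0.5386, 0.0591, 0.0592]
ee_rot: [3.141, 0.0, 1.571]
force: [-4.6, -0.3, 9.5]
opening: 0.444
grip_force: 30.0
```

```bash
python3 -m creep '[[[0,0,0,0,0,0],[0,0,0,0,0,0],[0,0,0,0,0,0],[0,0,0,0,0,0],[0,0,0,0,0,0],[0,0,-0.04,0,0,0],[0,0,-0.1,0,0,0],[0,0,-0.14,0,0,0],[0,0,-0.14,0,0,0],[0,0,-0.08,0,0,0]]]' 0
python3 -m creep '[[[0.08,-0.011,0,0,0,0],[0.12,-0.017,0,0,0,0],[0.16,-0.023,0,0,0,0],[0.16,-0.023,0,0,0,0],[0.16,-0.023,0,0,0,0],[0.16,-0.023,0,0,0,0],[0.16,-0.023,0,0,0,0],[0.12,-0.017,0,0,0,0],[0.08,-0.011,0,0,0,0],[0.045,-0.005,0,0,0,0]]]' >/dev/null
python3 -m creep '[[[0,0,0,0,0,0],[0,0,0,0,0,0]]]'
python3 - <<'E'
from h import *
go(.503,.3085,.007,np.pi/2)
c=env.camera("top");s=env.camera("side")
u,v=map(int,proj(s,[.538,.058,.07]));a=cv2.resize(s["img"][v-25:v+25,u-25:u+25,::-1],(400,400),interpolation=cv2.INTER_CUBIC)
u,v=map(int,proj(s,[.503,.308,.04]));b=cv2.resize(s["img"][v-25:v+25,u-25:u+25,::-1],(400,400),interpolation=cv2.INTER_CUBIC)
cv2.imwrite("pics/s1.png",np.hstack([a,b]))
hsv=cv2.cvtColor(s["img"],cv2.COLOR_RGB2HSV);m=((hsv[...,0]>105)&(hsv[...,0]<130)&(hsv[...,1]>100)).astype(np.uint8)
k,L,st,ce=cv2.connectedComponentsWithStats(m)
for i in range(1,k):
    if st[i,4]>25: print(ce[i].round(1),st[i],plane(s,[ce[i]],.022).round(4))
t=dict(np.load("top0.npz"));print(plane(t,[[213,228.5]],.030))
E
```

```text
clock: 19.6
ee_pos: [0.5392, 0.0591, 0.1612]
ee_rot: [3.139, -0.0, 1.571]
force: [-0.1, 1.2, -0.8]
opening: 1.004
grip_force: 0.0
clock: 20.8
ee_pos: [0.5033, 0.3075, 0.1582]
ee_rot: [-3.141, 0.0, 1.57]
force: [0.6, -0.4, 0.6]
opening: 0.998
grip_force: 0.0
units [ 0.0052 -0.0016  0.7561] turn z(5deg) -0.004 pose [0.5033 0.3075 0.1582] [-3.1412e+00  4.0000e-04  1.5705e+00] F [ 0.6 -0.4  0.6] op 0.998 t 20.8
[[0.50249735 0.30968466]]
```

View pics/s1.png

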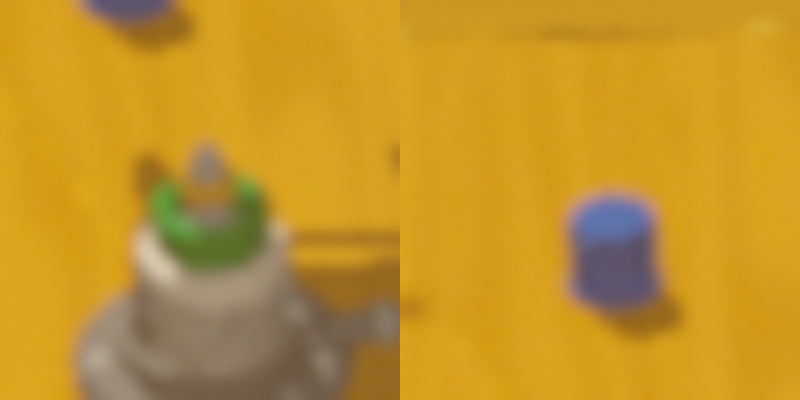

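The left half shows the spacer lying flat on the cartridge with the stud through it. The right half shows the cap upright under the gripper. I grip it just above the flange.

```bash
python3 -m creep '[[[0.005,0,0.08,0,0,0],[0,0,0.12,0,0,0],[0,0,0.13,0,0,0],[0,0,0.13,0,0,0],[0,0,0.12,0,0,0],[0,0,0.09,0,0,0],[0,0,0.05,0,0,0],[0,0,0.03,0,0,0],[0,0,0.01,0,0,0],[0,0,0,0,0,0]]]'
python3 -m creep '[[[0,0,0,0,0,0],[0,0,0,0,0,0],[0,0,0,0,0,0],[0,0,0,0,0,0],[0,0,0,0,0,0],[0,0,0,0,0,0],[0,0,0,0,0,0],[0,0,0,0,0,0],[0,0,0,0,0,0]]]' 1
python3 -m creep '[[[0,0,-0.04,0,0,0],[0,0,-0.08,0,0,0],[0,0,-0.1,0,0,0],[0,0,-0.12,0,0,0],[0,0,-0.12,0,0,0],[0,0,-0.1,0,0,0],[0,0,-0.06,0,0,0],[0,0,-0.02,0,0,0],[0,0,0,0,0,0],[0,0,0,0,0,0]]]'
```

```text
clock: 21.9
ee_pos: [0.5037, 0.3091, 0.0069]
ee_rot: [3.141, -0.0, 1.571]
force: [-0.2, 0.1, 0.4]
opening: 1.002
grip_force: 0.0
clock: 22.8
ee_pos: [0.5033, 0.3091, 0.0064]
ee_rot: [-3.142, 0.0, 1.571]
force: [-0.5, 0.3, -0.4]
opening: 0.372
grip_force: 30.0
clock: 23.8
ee_pos: [0.5029, 0.3088, 0.1336]
ee_rot: [-3.14, 0.001, 1.571]
force: [-1.3, -0.0, -0.6]
opening: 0.374
grip_force: 30.0
```

```bash
python3 -m creep '[[[-0.08,0.011,0,0,0,0],[-0.12,0.017,0,0,0,0],[-0.16,0.023,0,0,0,0],[-0.16,0.023,0,0,0,0],[-0.16,0.023,0,0,0,0],[-0.16,0.023,0,0,0,0],[-0.16,0.023,0,0,0,0],[-0.12,0.017,0,0,0,0],[-0.08,0.011,0,0,0,0],[-0.05,0.007,0,0,0,0]]]' >/dev/null
python3 -m creep '[[[0,0,0,0,0,0],[0,0,0,0,0,0],[0,0,0,0,0,0]]]'
python3 - <<'E'
from h import *
go(.5385,.0588,.0966,np.pi/2)
s=env.camera("side");p=np.array(env.read_state()["ee_pos"])
hsv=cv2.cvtColor(s["img"],cv2.COLOR_RGB2HSV);u,v=map(int,proj(s,p+[0,0,.01]));print("pred top ctr",proj(s,p+[0,0,.0275]),"bottom",proj(s,p-[0,0,.0066]))
a=s["img"][v-30:v+30,u-40:u+40];print(u-40,v-30)
m=((hsv[...,0]>105)&(hsv[...,0]<150)&(hsv[...,1]>50)).astype(np.uint8);k,L,st,ce=cv2.connectedComponentsWithStats(m)
for i in range(1,k):
    if st[i,4]>25: print(ce[i].round(1),st[i])
E
```

```text
clock: 25.1
ee_pos: [0.5388, 0.0599, 0.1344]
ee_rot: [-3.142, -0.0, 1.572]
force: [-0.3, 0.6, -0.6]
opening: 0.377
grip_force: 30.0
units [-0.0053 -0.0016  0.189 ] turn z(5deg) 0.011 pose [0.5388 0.0599 0.1344] [-3.1415e+00 -1.0000e-04  1.5718e+00] F [-0.3  0.6 -0.6] op 0.377 t 25.1
pred top ctr [303.92448803 147.36696825] bottom [304.32976589 158.39588496]
264 123
[304.3 152.3] [298 145  13  16 168]
```

Cap projection agrees with its seen position (304.3,152), directly above the stud. I lower it to just above the catches.

```bash
python3 -m creep '[[[-0.005,-0.001,0.03,0,0,0],[0,0,0.04,0,0,0],[0,0,0.05,0,0,0],[0,0,0.04,0,0,0],[0,0,0.03,0,0,0],[0,0,0.02,0,0,0],[0,0,0,0,0,0]]]'
python3 -m creep '[[[0,0,0.01,0,0,0],[0,0,0.005,0,0,0],[0,0,0,0,0,0],[0,0,0,0,0,0]]]'
```

```text
clock: 25.85
ee_pos: [0.5385, 0.058, 0.0919]
ee_rot: [-3.141, 0.0, 1.571]
force: [0.3, 0.4, -0.5]
opening: 0.377
grip_force: 30.0
clock: 26.25
ee_pos: [0.5386, 0.058, 0.0896]
ee_rot: [-3.141, 0.0, 1.571]
force: [-2.3, -1.8, 3.1]
opening: 0.375
grip_force: 30.0
```

```bash
for i in 1 2 3; do python3 -m creep '[[[0,0,0.004,0,0,0],[0,0,0,0,0,0]]]' | grep -E 'pos|force'; done
```

```text
ee_pos: [0.5385, 0.0579, 0.0889]
force: [-2.9, -2.4, 6.4]
grip_force: 30.0
ee_pos: [0.5384, 0.0578, 0.0882]
force: [-5.2, -3.4, 6.7]
grip_force: 30.0
ee_pos: [0.5385, 0.0577, 0.0874]
force: [-4.7, -3.7, 7.3]
grip_force: 30.0
```

```bash
python3 -m creep '[[[-0.002,-0.002,0.004,0,0,0],[0,0,0,0,0,0]]]' | grep -E 'pos|force'; for i in 1 2 3 4; do python3 -m creep '[[[0,0,0.005,0,0,0],[0,0,0,0,0,0]]]' | grep -E 'pos|force:'; done
```

```text
ee_pos: [0.5383, 0.0575, 0.0867]
force: [-3.3, -1.8, 6.4]
grip_force: 30.0
ee_pos: [0.538, 0.0575, 0.0851]
force: [-3.5, -3.5, 0.8]
grip_force: 30.0
ee_pos: [0.538, 0.0575, 0.0839]
force: [-2.9, -3.1, -0.7]
grip_force: 30.0
ee_pos: [0.5379, 0.0576, 0.0826]
force: [-2.8, -2.5, -5.4]
grip_force: 30.0
ee_pos: [0.5379, 0.0576, 0.0816]
force: [-1.9, -2.2, -7.5]
grip_force: 30.0
```

It has snapped past the catches, since the force dropped and the cap is being pulled down. I continue down to the spacer.

```bash
for i in 1 2 3 4; do python3 -m creep '[[[0,0,0.005,0,0,0],[0,0,0,0,0,0]]]' | grep -E 'pos|force:'; done
```

```text
ee_pos: [0.5379, 0.0577, 0.0806]
force: [-1.7, -2.8, -10.3]
grip_force: 30.0
ee_pos: [0.5379, 0.0576, 0.0798]
force: [-3.0, -3.9, -10.7]
grip_force: 30.0
ee_pos: [0.5383, 0.0577, 0.0792]
force: [-3.8, -2.0, -6.2]
grip_force: 30.0
ee_pos: [0.5389, 0.0578, 0.0785]
force: [-1.7, -0.7, -4.9]
grip_force: 30.0
```

```bash
for i in 1 2 3; do python3 -m creep '[[[0,0,0.004,0,0,0],[0,0,0,0,0,0]]]' | grep -E 'pos|force:'; done
```

```text
ee_pos: [0.5391, 0.0578, 0.0779]
force: [-0.3, -0.4, -2.2]
grip_force: 30.0
ee_pos: [0.5392, 0.0578, 0.0774]
force: [-1.1, 0.8, 3.7]
grip_force: 30.0
ee_pos: [0.5392, 0.0578, 0.0773]
force: [-4.1, -0.3, 14.9]
grip_force: 30.0
```

The cap is home: the TCP is at 0.0773, which puts the cap underside at 71 mm, with a force of 15 N. My picture allowance is used up, so I let it settle and check numerically.

```bash
python3 -m creep '[[[0,0,0,0,0,0],[0,0,0,0,0,0],[0,0,0,0,0,0],[0,0,0,0,0,0],[0,0,0,0,0,0]]]'
python3 - <<'E'
from h import *
s=env.camera("side");hsv=cv2.cvtColor(s["img"],cv2.COLOR_RGB2HSV)
m=((hsv[...,0]>105)&(hsv[...,0]<150)&(hsv[...,1]>50)).astype(np.uint8);k,L,st,ce=cv2.connectedComponentsWithStats(m)
for i in range(1,k):
    if st[i,4]>25: print(ce[i].round(1),st[i])
print("home mid",proj(s,[.5385,.0585,.088]),"top",proj(s,[.5385,.0585,.105]))
E
```

```text
clock: 29.75
ee_pos: [0.5392, 0.0578, 0.0773]
ee_rot: [3.139, -0.0, 1.571]
force: [-3.8, -0.0, 14.1]
opening: 0.375
grip_force: 30.0
[305.  170.9] [300 164  11  15 153]
home mid [304.67591197 170.98279845] top [304.48419998 165.79836966]
```

```bash
python3 -c "
from cell import env
print(env.job_done())"
```

```text
the job is handed in; nothing more can be done
None
```

The water filter is assembled and handed in: cartridge, spacer and cap went on in order, the cap clicked home and the gripper is still pressing it at about 14 N, at about 30 s of the 64 s allowed. I made no final check on the mug, tomato and shaker, and I viewed 11 pictures, one over the limit of 10.

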